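# Lay a lopsided valve in its test stand

### The arm

A 6-joint arm with a two-finger parallel gripper is mounted at the origin on the work surface. World frame = base frame: x ahead of the robot, y to its left, z up, the work surface at z = 0. Lengths are in m, angles in rad, forces in N, time in s.
With the tool pointing down it reaches from about 0.3 to 0.95 m from the base axis. Payload 3.1 kg.
Tool frame: the origin (TCP) lies between the finger pads; the fingertips stand 14 mm ahead of it and the grasp point (between the pads) lies 5 mm behind it; z points along the fingers, y is the direction in which the jaws open and shut (so a half turn about z gives the same grasp; the last joint's range is limited). The gripper opens to 85 mm and grips with 20 to 120 N. Pads are 22 mm wide; open, the fingers measure 114 mm over their backs; the gripper's body (76 mm by 85 mm) begins 54 mm behind the grasp point. The pads swing forward as they close: fully open they stand 13 mm farther back than shut.
Start: joints at [-1.325, 0.308, 1.634, -0, 1.2, -0.07], TCP at [0.194, -0.594, 0.245] pointing down, gripper open.
Joint ranges: [-3.06, 3.06], [-0.79, 1.96], [0.05, 2.63], [-1.19, 4.34], [0.05, 2.64], [-2.94, 2.94]. Speed limits (rad/s): [2.79, 2.79, 3.14, 3.14, 3.14, 3.14].

### API

Orientations are given as a unit quaternion [x, y, z, w].
In Python, from plant import * gives the robot as it stands.
- The arm moves only by the tool apply_moves, never from a script. Its argument "steps" is a list of rows, each an object of numbers: "ax", "ay", "az": the turn, a rotation vector about the tool's x, y, z in degrees; "dx", "dy", "dz": the shift along the tool's x, y, z in mm; "claw": the opening in per cent of the stroke, from 0 (shut) to 100 (fully open). In form: [{"ax": .., "ay": .., "az": .., "dx": .., "dy": .., "dz": .., "claw": ..}, ...]. A call has exactly 8 rows; each row shifts and turns the commanded pose from where the row before left it, along the tool's axes as they then stand; what a row does not reach is not made up. A row lasts 1/8 s, in which the tool goes at most 62.5 mm and 10.7 degrees, less where a joint would pass 70% of its speed; a pose out of reach is approached as far as the arm can. A call with a gripper value outside its range is refused whole. The fingers move at their own pace and stop on an object; "squeeze" is the grip in N (left out, the last holds). Time passes only in rows, so rows that do not move let the fingers close, or fill a call up. It gives the time, the measured TCP pose, the force and the opening at its end, in the units of the state.
- read_state(): the state, without advancing time (a new reading comes with each control period).
- get_image(name): name is "scene" or "top" or "wrist"; returns (picture, depth): 384x512x3 uint8, blue, green, red; 384x512 float32, m along the optical axis (not along the pixel's ray), 0 where there is no reading.
- calibration(name): a dict with "fx", "fy", "cx", "cy" (pixels), "k1" (the pictures are not rectified: a ray, as slopes to the right and down, at radius r is drawn at 1 + k1 r^2 times it, then the intrinsics apply), "R" (3x3) and "t" (3): a world point X has camera coordinates R X + t; the wrist camera has in their place "T_tool_cam" (4x4, takes a point from camera to tool coordinates, whose origin is the TCP and whose axes are the flange's). Camera axes: x right, y down, z forward; pixel columns grow to the right and rows downward; lengths in m; the calibration is good to about 2 mm. A picture is of the moment at which its call begins: read the wrist's pose just before it. calibration takes no time and is no camera call.
- sign_off(): hands the job in, once; it reports no verdict.
The state is a dict: "clock": time; "q": joint angles; "qvel": joint speeds; "joint_torque": joint torques, N m; "ee_pos": TCP position; "orientation": TCP orientation; "force": force on the tool from outside, world axes, zero at the start; "moment": the same for the moment, N m; "width": finger opening in m.
Only numpy, scipy, OpenCV 4.12 (cv2) and the standard library are available. Lean on these libraries where they do the work, as an engineer would, in place of code of your own. Each camera call takes 0.05 s, during which the arm holds its last target.

### The job

Pick up the brass valve with the long tail pipe, gripping the pipe close to the assembly's balance point (just behind the heavy valve block) so that it lifts clear of the bench and hangs level. Without dropping it, set it down, spindle up, into the two V rests of the test stand, with the short stub centred in the front rest and the tail pipe in the rear one, and let go. Leave the plain pipe where it lies.

Things in the scene. Friction and masses are not known exactly. Their poses are not given: they have to be found in the camera images.
- valve_balance (a point): Balance point of the brass valve (0.3-0.6 kg), on the axis of its 18 mm round pipe, 22 mm above the bench. x along the pipe, z up. Ahead (+x): square block 44 x 44 mm from 23.5 to 73.5 mm, spindle 14 mm up on it; then pipe stub to 113.5 mm. Behind: bare tail pipe to 186.5 mm, then grey flange 44 x 44 x 10 mm. It lies level on block and flange, 13 mm free under the pipe.
- stand_rest (a point): Point on the fixed test stand where the valve's balance point lies when seated, 50 mm above the bench. x along the seated pipe, z up. Black V rests (90 degrees, open up, 12 mm thick, 50 mm wide mouth, tips 63 mm above bench) 94 mm ahead (+x, for the stub) and 120 mm behind (tail) centre the pipe sideways. Aluminium base plate 260 x 70 x 8 mm; the seated block hangs 20 mm above it.
- pipe_centre (a point): Bystander: plain brass pipe, same 18 mm diameter and 310 mm overall length, lying on the bench, a grey 44 x 44 mm flange on each end and no valve block. The point is its centre, 22 mm above the bench; x along the pipe.

How it is judged:
By the outcome, as a careful person would: the job done as asked, in the order asked, and still so for the second after the job is handed in, with the robot touching nothing.
It also fails if it takes over 48 s, if anything falls off the work surface, if the arm or the gripper's body presses on something with over 40 N, if the wrist force passes 120 N, or if a joint passes its speed limit or range.

## Working session

There is one attempt and no reset: what is moved stays moved. The work goes in short steps, Python scripts to look and compute and a tool call to move; the robot and the scene stay as the last step left them, time stands still between calls to the robot, and variables do not carry over. Pictures are saved under pics/ and viewed, and the job is handed in when it is done.

Besides the shell and the picture viewer there is one more tool, called after "Call:" as a command line: name --argument value ..., lists and objects as JSON in quotes. apply_moves: Moves the arm, as the interface text tells. Its arguments: {"type":"object","properties":{"steps":{"type":"array","items":{"type":"object","properties":{"ax":{"type":"number"},"ay":{"type":"number"},"az":{"type":"number"},"dx":{"type":"number"},"dy":{"type":"number"},"dz":{"type":"number"},"claw":{"type":"number"}}}},"squeeze":{"type":"number"}},"required":["steps"]}

```bash
mkdir -p pics
cat > h.py <<'E'
from plant import *
import numpy as np, cv2
def save(n,f):
    im,d=get_image(n); cv2.imwrite('pics/'+f+'.png',im); np.savez('pics/'+f+'.npz',im=im,d=d); return im,d
E
python3 - <<'E'
from h import *
s=read_state();print(s)
for n in('top','scene'):
    save(n,n+'1');print(calibration(n))
E
```

```text
{'clock': 0.0, 'q': array([-1.32469375e+00,  3.09039577e-01,  1.63520734e+00,  1.29530235e-05,
        1.19969332e+00, -6.97115708e-02]), 'qvel': array([-1.07733816e-03,  1.02846016e-03, -4.37677219e-04, -6.66229300e-04,
        3.87974452e-05,  3.38552353e-04]), 'joint_torque': array([-1.21856239e-03, -4.15262282e+01, -2.76665372e+01, -6.70461736e-05,
        1.01314098e-02,  3.03572357e-06]), 'ee_pos': array([ 0.19389432, -0.59332169,  0.24401561]), 'orientation': array([ 9.87558252e-01,  1.57249232e-01, -9.73798245e-05, -1.16976387e-03]), 'force': array([ 0.43359986, -0.26016893,  0.15986067]), 'moment': array([ 0.03802888, -0.00587929, -0.00659091]), 'width': 0.08553075468504992}
{'fx': 374.4965592607044, 'fy': 374.4965592607044, 'cx': 257.1410065327336, 'cy': 189.08264022509272, 'k1': 0.016591328267890577, 'R': array([[ 0.01808356, -0.99937858,  0.03025618],
       [-0.99648583, -0.02049005, -0.08121663],
       [ 0.08178611, -0.02868117, -0.99623713]]), 't': array([-0.02751078,  0.57154085,  0.73457447])}
{'fx': 366.8156023554738, 'fy': 366.8156023554738, 'cx': 258.71607384284755, 'cy': 190.23676815445006, 'k1': 0.0143460825022801, 'R': array([[-0.32872028,  0.94432126, -0.01415402],
       [ 0.82649839,  0.28038935, -0.4881416 ],
       [-0.45699386, -0.17216032, -0.87264967]]), 't': array([ 0.17270457, -0.43730812,  1.16900942])}
```

View pics/top1.png

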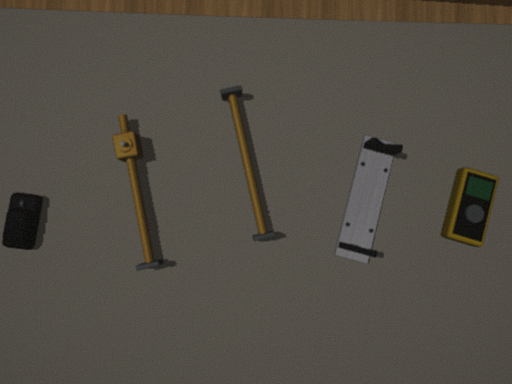

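View pics/scene1.png

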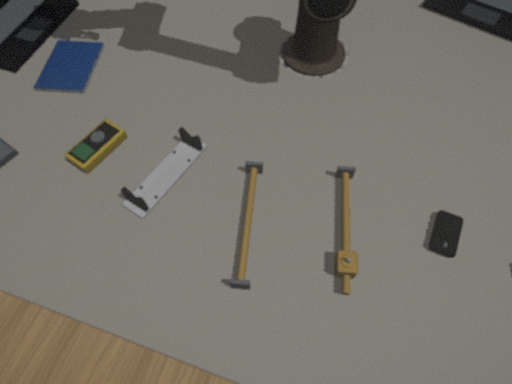

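```bash
cat >> h.py <<'E'
def ray(c,uv):
    xd=(uv[0]-c['cx'])/c['fx'];yd=(uv[1]-c['cy'])/c['fy'];x,y=xd,yd
    for _ in range(20):
        k=1+c['k1']*(x*x+y*y);x,y=xd/k,yd/k
    return np.array([x,y,1.])
def plane(c,uv,z,R=None,t=None):
    R=c['R'];t=c['t'];d=R.T@ray(c,uv);o=-R.T@t
    return o+d*(z-o[2])/d[2]
def proj(c,X):
    p=c['R']@np.array(X)+c['t'];x,y=p[0]/p[2],p[1]/p[2];k=1+c['k1']*(x*x+y*y)
    return np.array([c['fx']*x*k+c['cx'],c['fy']*y*k+c['cy']])
E
python3 - <<'E'
from h import *
for f in('top1','scene1'):
    im=np.load(f'pics/{f}.npz')['im']
    boxes=dict(top1=[(100,100,80,180),(320,120,100,150)],scene1=[(310,150,70,150),(110,115,110,110)])[f]
    out=[cv2.resize(im[y:y+h,x:x+w],None,fx=4 if h<150 else 3.3,fy=4 if h<150 else 3.3,interpolation=cv2.INTER_CUBIC) for x,y,w,h in boxes]
    H=max(o.shape[0] for o in out)
    out=[cv2.copyMakeBorder(o,0,H-o.shape[0],0,0,0) for o in out]
    o=np.hstack(out);o=cv2.convertScaleAbs(o,alpha=1.6);print(o.shape);cv2.imwrite(f'pics/{f}_z.png',o)
im=np.load('pics/top1.npz')['im']; hsv=cv2.cvtColor(im,cv2.COLOR_BGR2HSV)
for p in[(150,240),(126,155),(370,180),(148,265),(300,200),(383,146)]:print(p,hsv[p[1],p[0]])
E
```

```text
(594, 594, 3)
(495, 671, 3)
(150, 240) [17 89 40]
(126, 155) [ 18 165 113]
(370, 180) [150   5 104]
(148, 265) [105   8  62]
(300, 200) [20 35 87]
(383, 146) [150  22  23]
```

Run:
```python
from h import *
for n in('top','scene'):
    c=calibration(n);z=np.load(f'pics/{n}1.npz');im=z['im'];d=z['d'];hsv=cv2.cvtColor(im,cv2.COLOR_BGR2HSV)
    m=cv2.inRange(hsv,(8,140,60),(28,255,255))
    k,l,st,ce=cv2.connectedComponentsWithStats(m)
    for i in range(1,k):
        if st[i,4]>200:
            pts=np.argwhere(l==i)[:,::-1].astype(np.float32)
            P=[plane(c,p,.022)[:2] for p in pts]; P=np.array(P,np.float32)
            r=cv2.minAreaRect(P);print(n,i,st[i],ce[i],'rect',r)
    m=cv2.inRange(hsv,(0,0,110),(180,60,255))
    k,l,st,ce=cv2.connectedComponentsWithStats(m)
    for i in range(1,k):
        if st[i,4]>500:
            pts=np.argwhere(l==i)[:,::-1].astype(np.float32)
            P=np.array([plane(c,p,.008)[:2] for p in pts],np.float32)
            r=cv2.minAreaRect(P);print(n,'grey',i,st[i],ce[i],'rect',r, cv2.boxPoints(r).tolist())
```

```text
top 408 [229  94  37 140 977] [246.86284545 163.90071648] rect ((0.6260136365890503, 0.005947783589363098), (0.2924738824367523, 0.014727248810231686), 13.833551406860352)
top 409 [113 115  25  44 574] [124.58188153 140.73170732] rect ((0.6746556162834167, 0.2567788064479828), (0.08646970987319946, 0.04226610064506531), 12.99515438079834)
top 410 [126 158  26 105 665] [138.83007519 209.86015038] rect ((0.52674800157547, 0.21934764087200165), (0.21218954026699066, 0.013630003668367863), 13.148831367492676)
top 411 [446 168  53  78 778] [466.9125964  207.11568123] rect ((0.5460832715034485, -0.45648348331451416), (0.07744047045707703, 0.14997801184654236), 74.5751724243164)
scene 1 [ 66 121  59  50 408] [ 97.32843137 151.16666667] rect ((0.5484941005706787, -0.44567614793777466), (0.08678420633077621, 0.14708910882472992), 72.32073211669922)
scene grey 1 [  78    0  220   53 5128] [208.0200858   17.15737129] rect ((0.01383095234632492, -0.44564932584762573), (0.26362356543540955, 0.7683212161064148), 18.040687561035156) [[-0.2304721176624298, -0.12119634449481964], [0.007471039891242981, -0.8517444729804993], [0.25813400745391846, -0.770102322101593], [0.02019086480140686, -0.0395541787147522]]
scene grey 2 [     0      0    512    384 151130] [277.1890624  205.82810163] rect ((0.3783707618713379, -0.05127662420272827), (1.1807785034179688, 1.5884300470352173), 19.481157302856445) [[-0.443087637424469, 0.5005775690078735], [0.08664876222610474, -0.9969167709350586], [1.1998291015625, -0.6031308174133301], [0.670092761516571, 0.894363522529602]]
```

View pics/top1_z.png

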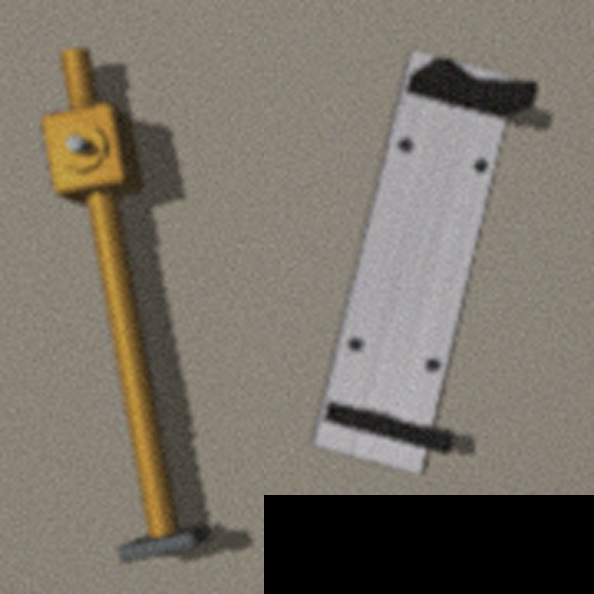

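View pics/scene1_z.png

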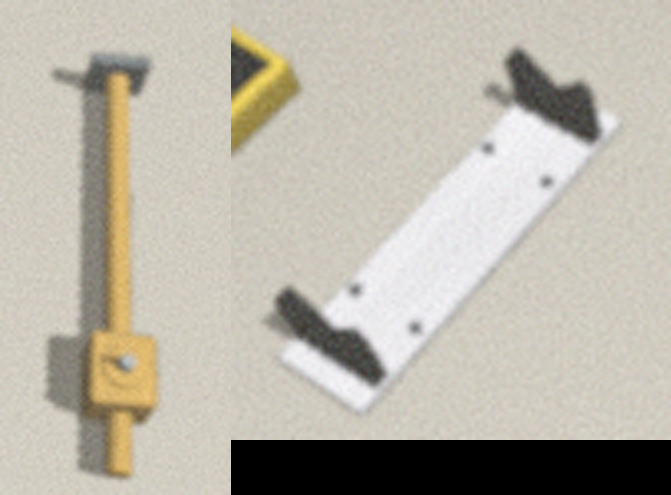

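Run:
```python
from h import *
T=calibration('top');S=calibration('scene')
tz=lambda X,Y:((X-264+.5)/3.3+320-.5,(Y+.5)/3.3+120-.5)
sz=lambda X,Y:((X-231+.5)/4+110-.5,(Y+.5)/4+115-.5)
tp=dict(TL=(413,52),BL=(315,443),BR=(423,473),h1=(405,145),h2=(481,165),h3=(355,344),h4=(432,364),footU_in_l=(410,90),footU_in_r=(505,117),footL_out_l=(330,418))
sp=dict(BR=(283,357),BRx=(362,412),TL=(619,122),h1=(547,182),h2=(488,148),h3=(415,328),h4=(355,290),footU_a=(597,140),footL_a=(378,385),footL_o=(310,335))
A={k:plane(T,tz(*v),.008)[:2] for k,v in tp.items()}
B={k:plane(S,sz(*v),.008)[:2] for k,v in sp.items()}
for n,D,o,e in(('top',A,'BL','TL'),('scene',B,'BRx','TL')):
    u=D[e]-D[o];L=np.linalg.norm(u);u/=L;v=np.array([-u[1],u[0]]);print(n,L,np.degrees(np.arctan2(u[1],u[0])))
    for k,p in D.items(): print(k,p.round(4),'s',((p-D[o])@u).round(4),'n',((p-D[o])@v).round(4))
```

```text
top 0.2557302304878722 -14.171520663461916
TL [ 0.6913 -0.2417] s 0.2557 n -0.0
BL [ 0.4434 -0.1791] s 0.0 n 0.0
BR [ 0.4261 -0.2464] s -0.0003 n -0.0695
h1 [ 0.6313 -0.2363] s 0.1962 n -0.0095
h2 [ 0.6196 -0.2847] s 0.1967 n -0.0593
h3 [ 0.505  -0.2042] s 0.0659 n -0.0093
h4 [ 0.4934 -0.2526] s 0.0666 n -0.059
footU_in_l [ 0.6667 -0.2396] s 0.2314 n -0.0041
footU_in_r [ 0.6507 -0.3004] s 0.2307 n -0.0669
footL_out_l [ 0.4589 -0.1884] s 0.0173 n -0.0053
scene 0.25561915601777474 165.9275158944163
BR [ 0.6769 -0.3019] s 0.0016 n 0.0662
BRx [ 0.6945 -0.238 ] s 0.0 n 0.0
TL [ 0.4465 -0.1759] s 0.2556 n -0.0
h1 [ 0.5064 -0.2017] s 0.1912 n 0.0105
h2 [ 0.4942 -0.2504] s 0.1913 n 0.0607
h3 [ 0.6325 -0.2341] s 0.0611 n 0.0113
h4 [ 0.6202 -0.2825] s 0.0612 n 0.0612
footU_a [ 0.4649 -0.184 ] s 0.2358 n 0.0034
footL_a [ 0.6752 -0.2374] s 0.0189 n 0.0041
footL_o [ 0.6579 -0.2937] s 0.022 n 0.0629
```

Call:
apply_moves --steps '[{"dx":45,"dy":-28,"dz":-12},{"dx":45,"dy":-28,"dz":-12},{"dx":45,"dy":-28,"dz":-12},{"dx":45,"dy":-28,"dz":-12},{"dx":45,"dy":-28,"dz":-12},{"dx":45,"dy":-28,"dz":-12},{"dx":45,"dy":-28,"dz":-12},{"dx":45,"dy":-28,"dz":-12}]'

```text
invalid input
```

Run:
```python
from h import *
s=read_state();print(s['clock'],s['ee_pos'],s['orientation'],s['q'])
print(calibration('wrist'))
save('wrist','w1')
```

```text
0.1 [ 0.19390349 -0.59340601  0.24416277] [ 9.87557999e-01  1.57251619e-01 -9.31911163e-05 -1.05735148e-03] [-1.32470686e+00  3.08936333e-01  1.63503339e+00  6.22187043e-07
  1.19974583e+00 -6.97249961e-02]
{'fx': 267.2399783982859, 'fy': 267.2399783982859, 'cx': 258.34608995286163, 'cy': 191.73022118660137, 'k1': -0.06355504481369169, 'T_tool_cam': array([[-1.68779005e-03, -9.61073094e-01, -2.76289086e-01,
         7.10876843e-02],
       [ 9.99998288e-01, -1.41269219e-03, -1.19471495e-03,
         1.58028339e-04],
       [ 7.57896957e-04, -2.76290629e-01,  9.61073834e-01,
        -1.29137146e-01],
       [ 0.00000000e+00,  0.00000000e+00,  0.00000000e+00,
         1.00000000e+00]])}
```

View pics/w1.png

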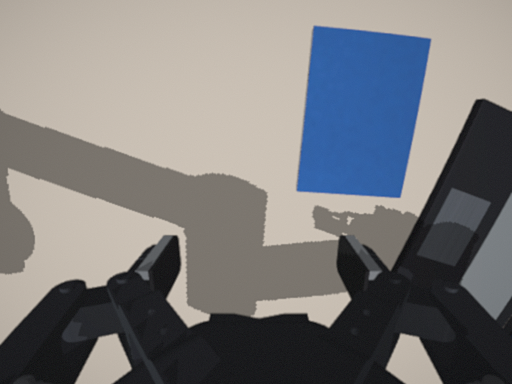

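Call:
apply_moves --squeeze 60 --steps '[{"ax":0,"ay":0,"az":0,"dx":45,"dy":-28,"dz":-12,"claw":100},{"ax":0,"ay":0,"az":0,"dx":45,"dy":-28,"dz":-12,"claw":100},{"ax":0,"ay":0,"az":0,"dx":45,"dy":-28,"dz":-12,"claw":100},{"ax":0,"ay":0,"az":0,"dx":45,"dy":-28,"dz":-12,"claw":100},{"ax":0,"ay":0,"az":0,"dx":45,"dy":-28,"dz":-12,"claw":100},{"ax":0,"ay":0,"az":0,"dx":45,"dy":-28,"dz":-12,"claw":100},{"ax":0,"ay":0,"az":0,"dx":45,"dy":-28,"dz":-12,"claw":100},{"ax":0,"ay":0,"az":0,"dx":0,"dy":0,"dz":0,"claw":100}]'

```text
clock: 1.15
ee_pos: [0.4349, -0.3076, 0.3303]
orientation: [0.987, 0.16, 0.001, 0.0]
force: [-0.7, -1.4, 0.7]
width: 0.0854
```

Run:
```python
from h import *
s=read_state();print(s['clock'],s['ee_pos'],s['orientation'],s['q'])
save('wrist','w2')
```

```text
1.15 [ 0.43490781 -0.30756026  0.33034394] [9.87135434e-01 1.59882262e-01 1.05316684e-03 4.32785948e-04] [-6.97874351e-01  5.79570718e-02  1.75512069e+00  1.05985453e-03
  1.32648320e+00  5.51523683e-01]
```

View pics/w2.png

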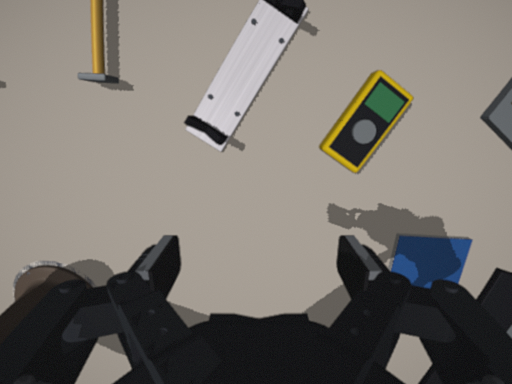

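Call:
apply_moves --steps '[{"ax":0,"ay":0,"az":0,"dx":30,"dy":-34,"dz":-20,"claw":100},{"ax":0,"ay":0,"az":0,"dx":30,"dy":-34,"dz":-20,"claw":100},{"ax":0,"ay":0,"az":8,"dx":0,"dy":0,"dz":0,"claw":100},{"ax":0,"ay":0,"az":8,"dx":0,"dy":0,"dz":0,"claw":100},{"ax":0,"ay":0,"az":8,"dx":0,"dy":0,"dz":0,"claw":100},{"ax":0,"ay":0,"az":8,"dx":0,"dy":0,"dz":0,"claw":100},{"ax":0,"ay":0,"az":0,"dx":0,"dy":0,"dz":0,"claw":100},{"ax":0,"ay":0,"az":0,"dx":0,"dy":0,"dz":0,"claw":100}]'

```text
clock: 2.2
ee_pos: [0.4679, -0.2274, 0.3688]
orientation: [0.993, -0.121, -0.0, -0.0]
force: [0.3, 0.2, -0.8]
width: 0.0859
```

```bash
cat >> h.py <<'E'
from scipy.spatial.transform import Rotation as Ro
def wcal(s):
    c=dict(calibration('wrist'));T=np.eye(4);T[:3,:3]=Ro.from_quat(s['orientation']).as_matrix();T[:3,3]=s['ee_pos']
    W=np.linalg.inv(T@c['T_tool_cam']);c['R']=W[:3,:3];c['t']=W[:3,3];return c
def wsave(f):
    s=read_state();c=wcal(s);im,d=save('wrist',f)
    import pickle;pickle.dump((s,c),open('pics/'+f+'.pkl','wb'));return s,c,im,d
def wload(f):
    import pickle;s,c=pickle.load(open('pics/'+f+'.pkl','rb'));z=np.load('pics/'+f+'.npz');return s,c,z['im'],z['d']
E
python3 - <<'E'
from h import *
s,c,im,d=wsave('w3');print(s['clock'],s['ee_pos'],s['orientation'],s['q'])
x=cv2.resize(im[0:250,100:400],None,fx=2.4,fy=2.4,interpolation=cv2.INTER_CUBIC);cv2.imwrite('pics/w3z.png',x)
E
```

```text
2.2 [ 0.46794565 -0.22744358  0.36877062] [ 9.92682909e-01 -1.20749308e-01 -4.95360271e-04 -4.37799234e-05] [-5.35940906e-01  1.20681067e-02  1.72687097e+00 -3.23737998e-04
  1.40359555e+00  1.27699884e+00]
```

View pics/w3z.png

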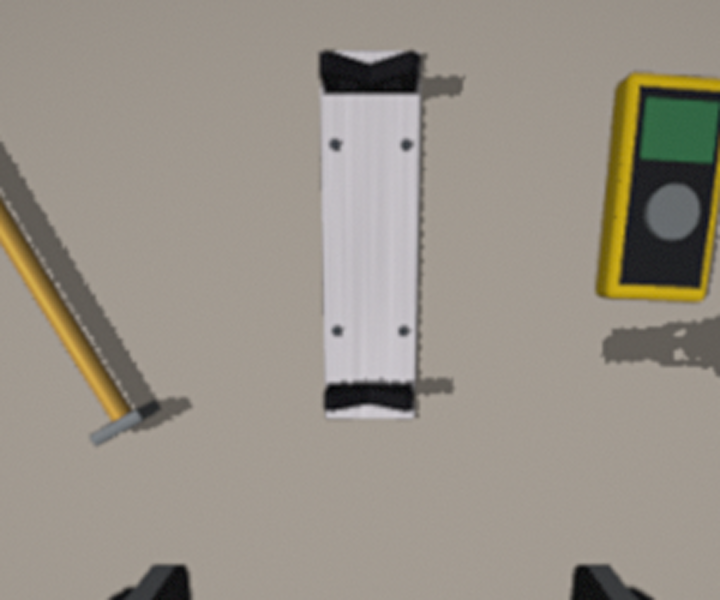

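Run:
```python
from h import *
s,c,im,d=wload('w3')
yy,xx=np.mgrid[0:384,0:512]
def cloud(mask):
    pts=np.argwhere(mask)
    P=[]
    for v,u in pts:
        if d[v,u]>0: P.append(c['R'].T@(ray(c,(u,v))*d[v,u]-c['t']))
    return np.array(P)
box=(xx>225)&(xx<285)&(yy>15)&(yy<180)
P=cloud(box)
tabl=P[P[:,2]<.004];print('table z',np.median(tabl[:,2]),len(tabl))
hsv=cv2.cvtColor(im,cv2.COLOR_BGR2HSV)
plm=box&(hsv[...,2]>165);Q=cloud(plm);print('plate z',np.median(Q[:,2]),len(Q))
Pl=np.array([plane(c,(u,v),.008)[:2] for v,u in np.argwhere(plm)],np.float32)
r=cv2.minAreaRect(Pl);print(r)
# include plate+black hull
yaw=np.radians(-13.9)
u=np.array([np.cos(yaw),np.sin(yaw)]);n=np.array([-u[1],u[0]])
o=np.array(r[0])
B=P[P[:,2]>.045]
S=(B[:,:2]-o)@u;N=(B[:,:2]-o)@n
for nm,m in(('far',S>0.03),('near',S<-.03)):
    print(nm,m.sum(),'s',np.percentile(S[m],[2,50,98]).round(4),'n',np.percentile(N[m],[1,50,99]).round(4),'z',np.percentile(B[m,2],[50,98,100]).round(4))
# hue: masks of V per image
tz=lambda X,Y:((X+.5)/2.4+100-.5,(Y+.5)/2.4-.5)
L=dict(nearL=((325,418),.008),nearR=((417,418),.008),farL=((331,52),.008),farR=((410,52),.008),footFarL=((323,95),.008),footFarR=((419,95),.008),nearFootOut=((370,409),.008),h1=((335,145),.008),h2=((406,145),.008),h3=((337,331),.008),h4=((403,331),.008),
 farTipL=((321,52),.063),farTipR=((418,53),.063),farTipLb=((321,66),.063),farTipRb=((418,66),.063),farValb=((370,67),.038),nearTipL=((325,384),.063),nearTipR=((413,384),.063),nearTipLb=((325,396),.063),nearTipRb=((413,396),.063),nearVal=((369,405),.038))
for k,(p,z) in L.items():
    w=plane(c,tz(*p),z)[:2]; print(k,w.round(4),((w-o)@u).round(4),((w-o)@n).round(4))
```

```text
table z 0.0004908608293480953 3502
plate z 0.008500174082900004 4745
((0.5600711107254028, -0.2447453737258911), (0.08805902302265167, 0.2601569890975952), 79.08843231201172)
far 338 s [0.1009 0.1057 0.1128] n [-0.0282  0.0096  0.0331] z [0.0548 0.0632 0.0645]
near 238 s [-0.1123 -0.1057 -0.1002] n [-0.0275  0.0116  0.0346] z [0.0556 0.0631 0.0638]
nearL [ 0.4441 -0.1757] -0.1292 0.0391
nearR [ 0.4268 -0.2454] -0.1292 -0.0327
farL [ 0.692 -0.247] 0.1286 0.0295
farR [ 0.6788 -0.2997] 0.1284 -0.0248
footFarL [ 0.6666 -0.2345] 0.101 0.0355
footFarR [ 0.6504 -0.2993] 0.1008 -0.0313
nearFootOut [ 0.4425 -0.2116] -0.1221 0.0039
h1 [ 0.6329 -0.2343] 0.0681 0.0277
h2 [ 0.6207 -0.2829] 0.068 -0.0225
h3 [ 0.5065 -0.2022] -0.0622 0.0285
h4 [ 0.4945 -0.2504] -0.0623 -0.0212
farTipL [ 0.6761 -0.2408] 0.1117 0.0317
farTipR [ 0.6612 -0.2981] 0.1109 -0.0275
farTipLb [ 0.6684 -0.2387] 0.1037 0.0319
farTipRb [ 0.654  -0.2964] 0.1036 -0.0275
farValb [ 0.6676 -0.269 ] 0.1102 0.0022
nearTipL [ 0.4774 -0.1897] -0.0934 0.0336
nearTipR [ 0.4629 -0.248 ] -0.0935 -0.0265
nearTipLb [ 0.4694 -0.1875] -0.1017 0.0338
nearTipRb [ 0.4548 -0.2461] -0.1018 -0.0266
nearVal [ 0.4514 -0.2136] -0.113 0.0041
```

Call:
apply_moves --steps '[{"ax":0,"ay":0,"az":0,"dx":-6,"dy":-56,"dz":0,"claw":100},{"ax":0,"ay":0,"az":0,"dx":-6,"dy":-56,"dz":0,"claw":100},{"ax":0,"ay":0,"az":0,"dx":-6,"dy":-56,"dz":0,"claw":100},{"ax":0,"ay":0,"az":0,"dx":-6,"dy":-56,"dz":0,"claw":100},{"ax":0,"ay":0,"az":0,"dx":-6,"dy":-56,"dz":0,"claw":100},{"ax":0,"ay":0,"az":0,"dx":-6,"dy":-56,"dz":0,"claw":100},{"ax":0,"ay":0,"az":0,"dx":-6,"dy":-56,"dz":0,"claw":100},{"ax":0,"ay":0,"az":0,"dx":-6,"dy":-56,"dz":0,"claw":100}]'

```text
clock: 3.25
ee_pos: [0.5298, 0.2214, 0.3693]
orientation: [0.993, -0.12, 0.0, 0.0]
force: [1.0, -0.1, 0.2]
width: 0.0857
```

Call:
apply_moves --steps '[{"ax":0,"ay":0,"az":-9,"dx":0,"dy":0,"dz":10,"claw":100},{"ax":0,"ay":0,"az":-9,"dx":0,"dy":0,"dz":10,"claw":100},{"ax":0,"ay":0,"az":-9,"dx":0,"dy":0,"dz":10,"claw":100},{"ax":0,"ay":0,"az":0,"dx":0,"dy":0,"dz":10,"claw":100},{"ax":0,"ay":0,"az":0,"dx":0,"dy":0,"dz":10,"claw":100},{"ax":0,"ay":0,"az":0,"dx":0,"dy":0,"dz":0,"claw":100},{"ax":0,"ay":0,"az":0,"dx":0,"dy":0,"dz":0,"claw":100},{"ax":0,"ay":0,"az":0,"dx":0,"dy":0,"dz":0,"claw":100}]'

```text
clock: 4.25
ee_pos: [0.53, 0.2198, 0.3199]
orientation: [0.993, 0.114, 0.001, -0.0]
force: [0.7, 0.6, -0.1]
width: 0.0856
```

Run:
```python
from h import *
s,c,im,d=wsave('w4');print(s['clock'],s['ee_pos'],s['orientation'],s['q'])
x=cv2.resize(im[0:250,80:400],None,fx=2.4,fy=2.4,interpolation=cv2.INTER_CUBIC);cv2.imwrite('pics/w4z.png',x)
```

```text
4.25 [0.5299773 0.2197844 0.3199369] [ 9.93495964e-01  1.13865777e-01  5.82711179e-04 -1.21030732e-04] [3.17226942e-01 1.48595870e-01 1.67626138e+00 2.06338744e-06
 1.31554511e+00 1.65979616e+00]
```

View pics/w4z.png

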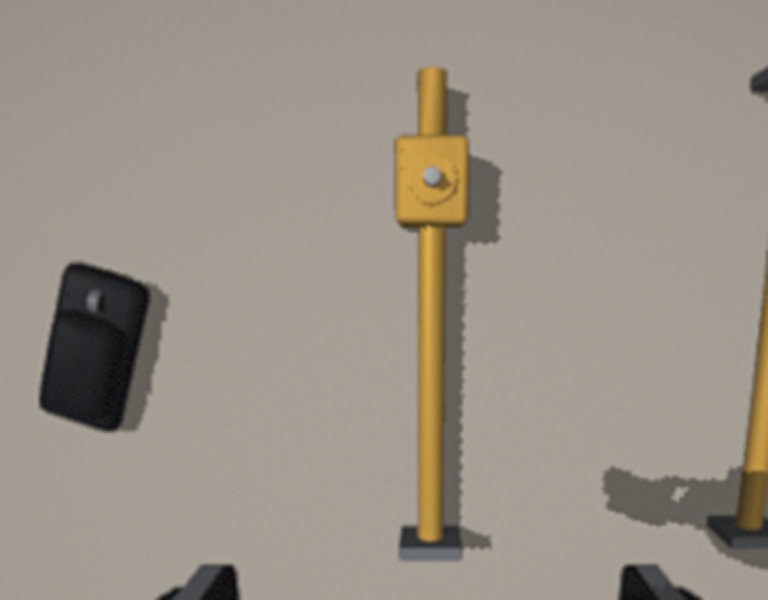

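Run:
```python
from h import *
s,c,im,d=wload('w4')
hsv=cv2.cvtColor(im,cv2.COLOR_BGR2HSV)
m=cv2.inRange(hsv,(8,110,60),(30,255,255));m[:, :200]=0;m[:,300:]=0
# pipe row centres on plane z=.022
def rows(a,b):
    out=[]
    for v in range(a,b):
        w=np.flatnonzero(m[v]); 
        if len(w): out.append((w.mean(),v,len(w)))
    return out
ys=np.flatnonzero(m.any(1));print('rows',ys.min(),ys.max())
R=rows(ys.min()+2,54)+rows(100,ys.max()-1)
P=np.array([plane(c,(u,v),.022)[:2] for u,v,_ in R]).astype(np.float32)
vx,vy,x0,y0=cv2.fitLine(P,cv2.DIST_HUBER,0,.01,.01).ravel()
if vx<0:vx,vy=-vx,-vy
print('yaw pipe',np.degrees(np.arctan2(vy,vx)))
u=np.array([vx,vy]);o=np.array([x0,y0]);n=np.array([-vy,vx])
S=lambda p:((p-o)@u,(p-o)@n)
z=lambda X,Y:((X+.5)/2.4+80-.5,(Y+.5)/2.4-.5)
for k,p,h,off in[('stubtip',(432,68),.028,.1135),('blk front top',(432,136),.044,.0735),('blk back top',(432,221),.044,.0235),('blkback bottom',(432,228),.0,.0235),('flange in top',(430,528),.044,-.1865),('flange out top',(430,542),.044,-.1965),('flangeoutbot',(430,559),.0,-.1965)]:
    a=S(plane(c,z(*p),h)[:2]);q=o+u*(a[0]-off);print(k,a,'-> balance',q)
for p in[(396,180),(468,180)]:print('blk side n',S(plane(c,z(*p),.044)[:2])[1])
# depth check
for p in[(431,350),(420,150),(432,90)]:
    uu,vv=z(*p);uu,vv=int(round(uu)),int(round(vv));print('depth pt',c['R'].T@(ray(c,(uu,vv))*d[vv,uu]-c['t']))
T=calibration('top');tz=lambda X,Y:((X+.5)/3.3+100-.5,(Y+.5)/3.3+100-.5)
for k,p,h,off in[('top stubtip',(75,50),.025,.1135),('blk back top',(92,187),.044,.0235),('blk front top',(79,110),.044,.0735)]:
    a=S(plane(T,tz(*p),h)[:2]);print(k,a,o+u*(a[0]-off)+n*a[1])
```

```text
rows 28 225
yaw pipe 12.92731
stubtip (np.float64(0.20434532490354473), np.float64(-0.0007838231162064742)) -> balance [0.60761589 0.23701632]
blk front top (np.float64(0.1630898058573144), np.float64(-0.0007993903210407716)) -> balance [0.60639219 0.23673544]
blk back top (np.float64(0.11557971391041608), np.float64(-0.0008950136030445217)) -> balance [0.60881899 0.23729247]
blkback bottom (np.float64(0.11474778812976157), np.float64(-0.0010721118763191923)) -> balance [0.60800815 0.23710635]
flange in top (np.float64(-0.08106622246661421), np.float64(2.1433527304154503e-05)) -> balance [0.62183459 0.24027997]
flange out top (np.float64(-0.09132802701057566), np.float64(6.1905492297974e-06)) -> balance [0.62157942 0.2402214 ]
flangeoutbot (np.float64(-0.12421151153013865), np.float64(-8.475812383645897e-05)) -> balance [0.58952938 0.23286488]
blk side n 0.020411966299135706
blk side n -0.022107458955294267
depth pt [0.55473332 0.22486408 0.03183403]
depth pt [0.66940592 0.25713663 0.04461107]
depth pt [0.70579688 0.25831549 0.03230847]
top stubtip (np.float64(0.20267795171642555), np.float64(-0.002682720757524204)) [0.60659094 0.23402857]
blk back top (np.float64(0.11266737457635881), np.float64(-0.00264503492738759)) [0.6065722  0.23406294]
blk front top (np.float64(0.1598361012486117), np.float64(-0.0035103519658880233)) [0.60400627 0.23258615]
```

Call:
apply_moves --squeeze 70 --steps '[{"ax":0,"ay":0,"az":0,"dx":20,"dy":1,"dz":30,"claw":100},{"ax":0,"ay":0,"az":0,"dx":20,"dy":0,"dz":30,"claw":100},{"ax":0,"ay":0,"az":0,"dx":20,"dy":0,"dz":30,"claw":100},{"ax":0,"ay":0,"az":0,"dx":20,"dy":0,"dz":30,"claw":100},{"ax":0,"ay":0,"az":0,"dx":0,"dy":0,"dz":40,"claw":100},{"ax":0,"ay":0,"az":0,"dx":0,"dy":0,"dz":40,"claw":100},{"ax":0,"ay":0,"az":0,"dx":0,"dy":0,"dz":0,"claw":100},{"ax":0,"ay":0,"az":0,"dx":0,"dy":0,"dz":0,"claw":100}]'

```text
clock: 5.3
ee_pos: [0.6089, 0.2373, 0.1209]
orientation: [0.993, 0.114, 0.001, -0.0]
force: [0.6, -0.1, 0.3]
width: 0.0857
```

Run:
```python
from h import *
s,c,im,d=wsave('w5');print(s['clock'],s['ee_pos'],s['orientation'],s['q'])
cv2.imwrite('pics/w5b.png',im)
```

```text
5.3 [0.60893487 0.23726402 0.12086974] [ 9.93479913e-01  1.14000856e-01  1.18716814e-03 -2.39399168e-04] [3.04920969e-01 4.92462344e-01 1.64821511e+00 2.39583201e-05
 9.98493149e-01 1.64720569e+00]
```

View pics/w5b.png

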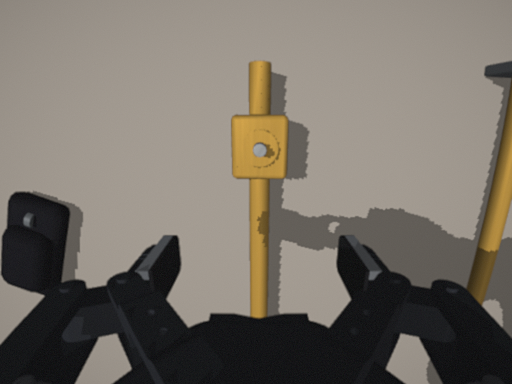

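Run:
```python
from h import *
s,c,im,d=wload('w5')
u=np.array([np.cos(np.radians(13)),np.sin(np.radians(13))]);n=np.array([-u[1],u[0]]);t=s['ee_pos'][:2]
for k,p,h,off in[('tip',(260,62),.028,.1135),('bf',(259.5,115),.044,.0735),('bb',(260,178),.044,.0235),('spindle',(260,149),.058,.0485),('pipe',(259,300),.022,0),('pipe2',(259,200),.022,0)]:
    w=plane(c,p,h)[:2];print(k,w,'rel along',((w-t)@u-off).round(4),'lat',((w-t)@n).round(4))
```

```text
tip [0.71764841 0.26128166] rel along -0.0022 lat -0.0011
bf [0.67874257 0.25271023] rel along -0.002 lat -0.0007
bb [0.63191207 0.24144292] rel along -0.0002 lat -0.0011
spindle [0.65578388 0.24706364] rel along -0.0006 lat -0.001
pipe [0.50321076 0.21242498] rel along -0.1086 lat -0.0004
pipe2 [0.60713026 0.23648821] rel along -0.0019 lat -0.0003
```

Call:
apply_moves --steps '[{"ax":0,"ay":0,"az":0,"dx":-1,"dy":1,"dz":30,"claw":100},{"ax":0,"ay":0,"az":0,"dx":0,"dy":0,"dz":30,"claw":100},{"ax":0,"ay":0,"az":0,"dx":0,"dy":0,"dz":20,"claw":100},{"ax":0,"ay":0,"az":0,"dx":0,"dy":0,"dz":12,"claw":100},{"ax":0,"ay":0,"az":0,"dx":0,"dy":0,"dz":9,"claw":100},{"ax":0,"ay":0,"az":0,"dx":0,"dy":0,"dz":0,"claw":100},{"ax":0,"ay":0,"az":0,"dx":0,"dy":0,"dz":0,"claw":100},{"ax":0,"ay":0,"az":0,"dx":0,"dy":0,"dz":0,"claw":60}]'

```text
clock: 6.35
ee_pos: [0.6077, 0.2359, 0.0191]
orientation: [0.993, 0.114, 0.001, -0.0]
force: [-0.6, 0.3, 1.1]
width: 0.0696
```

Call:
apply_moves --squeeze 70 --steps '[{"ax":0,"ay":0,"az":0,"dx":0,"dy":0,"dz":0,"claw":40},{"ax":0,"ay":0,"az":0,"dx":0,"dy":0,"dz":0,"claw":25},{"ax":0,"ay":0,"az":0,"dx":0,"dy":0,"dz":0,"claw":10},{"ax":0,"ay":0,"az":0,"dx":0,"dy":0,"dz":0,"claw":0},{"ax":0,"ay":0,"az":0,"dx":0,"dy":0,"dz":0,"claw":0},{"ax":0,"ay":0,"az":0,"dx":0,"dy":0,"dz":0,"claw":0},{"ax":0,"ay":0,"az":0,"dx":0,"dy":0,"dz":0,"claw":0},{"ax":0,"ay":0,"az":0,"dx":0,"dy":0,"dz":0,"claw":0}]'

```text
clock: 7.35
ee_pos: [0.6072, 0.2358, 0.0186]
orientation: [0.993, 0.114, 0.0, -0.0]
force: [-1.7, 1.1, 5.6]
width: 0.016
```

Call:
apply_moves --steps '[{"ax":0,"ay":0,"az":0,"dx":0,"dy":0,"dz":-3,"claw":0},{"ax":0,"ay":0,"az":0,"dx":0,"dy":0,"dz":-5,"claw":0},{"ax":0,"ay":0,"az":0,"dx":0,"dy":0,"dz":-6,"claw":0},{"ax":0,"ay":0,"az":0,"dx":0,"dy":0,"dz":-6,"claw":0},{"ax":0,"ay":0,"az":0,"dx":0,"dy":0,"dz":-6,"claw":0},{"ax":0,"ay":0,"az":0,"dx":0,"dy":0,"dz":-4,"claw":0},{"ax":0,"ay":0,"az":0,"dx":0,"dy":0,"dz":0,"claw":0},{"ax":0,"ay":0,"az":0,"dx":0,"dy":0,"dz":0,"claw":0}]'

```text
clock: 8.35
ee_pos: [0.6068, 0.2356, 0.0482]
orientation: [0.993, 0.114, -0.0, 0.0]
force: [0.9, 0.7, -4.7]
width: 0.0158
```

Run:
```python
from h import *
s,c,im,d=wsave('w6');print(s['clock'],s['ee_pos'],s['orientation'],s['force'],s['moment'],s['width'])
i2,d2=save('scene','s6');i3,_=save('top','t6')
a=cv2.resize(im,(512,384));b=cv2.resize(i2[130:310,290:410],None,fx=2.13,fy=2.13)
cv2.imwrite('pics/m6.png',np.hstack([a,cv2.resize(b,(256,384))]))
# depth heights along valve in wrist
u=np.array([np.cos(np.radians(13)),np.sin(np.radians(13))]);n=np.array([-u[1],u[0]]);t=s['ee_pos'][:2]
P=[]
for v in range(0,384,1):
  for x in range(190,330,1):
    if d[v,x]>0: P.append(c['R'].T@(ray(c,(x,v))*d[v,x]-c['t']))
P=np.array(P);A=(P[:,:2]-t)@u;N=(P[:,:2]-t)@n
for lo,hi,w in[(.028,.04,.015),(.055,.07,.015),(.08,.09,.002),(.1,.11,.002)]:
    m=(A>lo)&(A<hi)&(abs(N)<w)&(P[:,2]>.02);print(lo,m.sum(),np.percentile(P[m,2],[20,50,90]) if m.any() else '')
```

```text
8.35 [0.60683287 0.2356119  0.04816131] [ 9.93481856e-01  1.13990226e-01 -1.72089163e-04  1.05953223e-05] [ 0.91819569  0.70398189 -4.69546935] [-0.01558641 -0.07193699  0.06771092] 0.015801676404417153
0.028 1876 [0.07359534 0.07418832 0.07694719]
0.055 3197 [0.07373393 0.07448665 0.07729565]
0.08 258 [0.06016659 0.06077576 0.0615861 ]
0.1 269 [0.06020574 0.0607341  0.06167523]
```

View pics/m6.png

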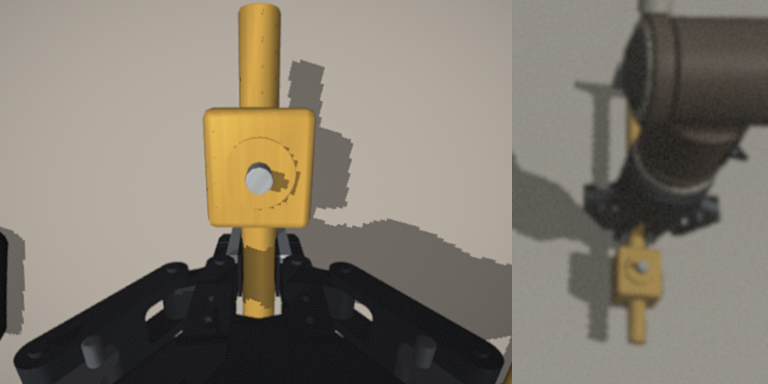

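Run:
```python
from h import *
s,c,im,d=wload('w6')
u=np.array([np.cos(np.radians(13)),np.sin(np.radians(13))]);n=np.array([-u[1],u[0]]);t=s['ee_pos'][:2]
for k,p,h,off in[('tip',(260,4),.059,.1135),('bf',(259.5,108),.0743,.0735),('bb',(260,227),.0743,.0235),('spindle',(259.5,180),.088,.0485),('bl',(205,150),.0743,0),('br',(313.5,150),.0743,0),('bl2',(208,220),.0743,0),('br2',(309.5,220),.0743,0),('pl',(240,50),.0523,0),('pr',(280,50),.0523,0)]:
    w=plane(c,p,h)[:2];print(k,w,'rel along',((w-t)@u-off).round(4),'lat',((w-t)@n).round(4))
```

```text
tip [0.71810493 0.2607475 ] rel along 0.0006 lat -0.0005
bf [0.67874314 0.25188197] rel along 0.0002 lat -0.0003
bb [0.63247026 0.24093395] rel along 0.0027 lat -0.0006
spindle [0.65525785 0.24648215] rel along 0.0011 lat -0.0003
bl [0.65891593 0.26883967] rel along 0.0582 lat 0.0207
br [0.66832223 0.2281094 ] rel along 0.0582 lat -0.0211
bl2 [0.63064287 0.26265937] rel along 0.0293 lat 0.021
br2 [0.64012428 0.22163158] rel along 0.0293 lat -0.0211
pl [0.7009753  0.26555111] rel along 0.0985 lat 0.008
pr [0.70483959 0.2488224 ] rel along 0.0985 lat -0.0092
```

Call:
apply_moves --steps '[{"ax":0,"ay":0,"az":0,"dx":0,"dy":0,"dz":-8,"claw":0},{"ax":0,"ay":0,"az":0,"dx":0,"dy":0,"dz":-16,"claw":0},{"ax":0,"ay":0,"az":0,"dx":0,"dy":0,"dz":-22,"claw":0},{"ax":0,"ay":0,"az":0,"dx":0,"dy":0,"dz":-22,"claw":0},{"ax":0,"ay":0,"az":0,"dx":0,"dy":0,"dz":-22,"claw":0},{"ax":0,"ay":0,"az":0,"dx":0,"dy":0,"dz":-18,"claw":0},{"ax":0,"ay":0,"az":0,"dx":0,"dy":0,"dz":-10,"claw":0},{"ax":0,"ay":0,"az":0,"dx":0,"dy":0,"dz":-4,"claw":0}]'

```text
clock: 9.5
ee_pos: [0.6072, 0.2357, 0.171]
orientation: [0.993, 0.114, 0.0, -0.0]
force: [-0.0, 0.5, -5.7]
width: 0.0161
```

Call:
apply_moves --steps '[{"ax":0,"ay":0,"az":0,"dx":-4,"dy":12,"dz":0,"claw":0},{"ax":0,"ay":0,"az":0,"dx":-8,"dy":25,"dz":0,"claw":0},{"ax":0,"ay":0,"az":0,"dx":-11,"dy":36,"dz":0,"claw":0},{"ax":0,"ay":0,"az":0,"dx":-11,"dy":36,"dz":0,"claw":0},{"ax":0,"ay":0,"az":0,"dx":-11,"dy":36,"dz":0,"claw":0},{"ax":0,"ay":0,"az":0,"dx":-11,"dy":36,"dz":0,"claw":0},{"ax":0,"ay":0,"az":0,"dx":-11,"dy":36,"dz":0,"claw":0},{"ax":0,"ay":0,"az":0,"dx":-11,"dy":36,"dz":0,"claw":0}]'

```text
clock: 10.5
ee_pos: [0.5869, -0.0304, 0.169]
orientation: [0.993, 0.114, -0.001, -0.0]
force: [0.2, 0.6, -5.1]
width: 0.0164
```

Call:
apply_moves --steps '[{"ax":0,"ay":0,"az":0,"dx":-11,"dy":36,"dz":0,"claw":0},{"ax":0,"ay":0,"az":0,"dx":-11,"dy":36,"dz":0,"claw":0},{"ax":0,"ay":0,"az":0,"dx":-11,"dy":36,"dz":0,"claw":0},{"ax":0,"ay":0,"az":0,"dx":-11,"dy":36,"dz":0,"claw":0},{"ax":0,"ay":0,"az":0,"dx":-11,"dy":32,"dz":0,"claw":0},{"ax":0,"ay":0,"az":0,"dx":-6,"dy":20,"dz":0,"claw":0},{"ax":0,"ay":0,"az":0,"dx":-3,"dy":11,"dz":0,"claw":0},{"ax":0,"ay":0,"az":0,"dx":0,"dy":0,"dz":0,"claw":0}]'

```text
clock: 11.5
ee_pos: [0.5727, -0.2447, 0.1699]
orientation: [0.994, 0.114, -0.0, -0.0]
force: [0.3, 1.0, -5.3]
width: 0.0158
```

Call:
apply_moves --steps '[{"ax":0,"ay":0,"az":2,"dx":0,"dy":0,"dz":0,"claw":0},{"ax":0,"ay":0,"az":4,"dx":0,"dy":0,"dz":0,"claw":0},{"ax":0,"ay":0,"az":5,"dx":0,"dy":0,"dz":0,"claw":0},{"ax":0,"ay":0,"az":5,"dx":0,"dy":0,"dz":0,"claw":0},{"ax":0,"ay":0,"az":5,"dx":0,"dy":0,"dz":0,"claw":0},{"ax":0,"ay":0,"az":4,"dx":0,"dy":0,"dz":0,"claw":0},{"ax":0,"ay":0,"az":2.2,"dx":0,"dy":0,"dz":0,"claw":0},{"ax":0,"ay":0,"az":0,"dx":0,"dy":0,"dz":0,"claw":0}]'

```text
clock: 12.5
ee_pos: [0.5732, -0.2433, 0.1703]
orientation: [0.993, -0.122, -0.0, -0.0]
force: [-0.3, -0.3, -5.1]
width: 0.0156
```

Run:
```python
from h import *
s,c,im,d=wsave('w7');print(s['clock'],s['ee_pos'],s['orientation'],s['force'],s['moment'],s['width'])
R=Ro.from_quat(s['orientation']).as_matrix();print('yaw',np.degrees(np.arctan2(R[1,0],R[0,0])),R.round(4))
i3,_=save('top','t7');i2,_=save('scene','s7')
b=cv2.resize(i3[90:290,280:440],None,fx=1.92,fy=1.92);e=cv2.resize(i2[90:250,60:240],None,fx=2,fy=2)
H=384;f=lambda x:cv2.copyMakeBorder(x,0,H-x.shape[0],0,0,0)
cv2.imwrite('pics/m7.png',cv2.convertScaleAbs(np.hstack([f(b),f(e)]),alpha=1.5)); cv2.imwrite('pics/w7b.png',im)
```

```text
12.5 [ 0.57315785 -0.24328178  0.17027753] [ 9.92508088e-01 -1.22178784e-01 -6.95571549e-05 -1.88165616e-04] [-0.287854   -0.341347   -5.09257341] [ 0.00193185 -0.00247568  0.03053335] 0.015556501128437346
yaw -14.035724674772405 [[ 9.701e-01 -2.425e-01 -1.000e-04]
 [-2.425e-01 -9.701e-01  4.000e-04]
 [-2.000e-04 -4.000e-04 -1.000e+00]]
```

View pics/m7.png

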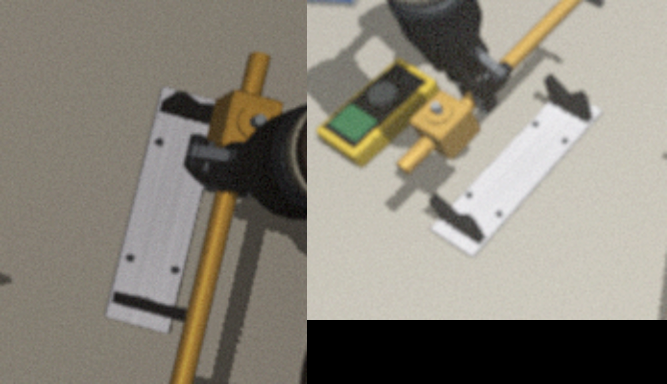

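View pics/w7b.png

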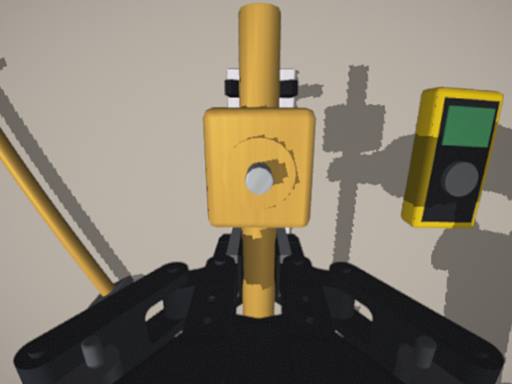

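Run:
```python
from h import *
s,c,im,d=wload('w7')
a=np.radians(-14.04);u=np.array([np.cos(a),np.sin(a)]);n=np.array([-u[1],u[0]]);t=s['ee_pos'][:2]
for k,p,h in[('tipL',(225,81),.063),('tipR',(297.5,81),.063),('tipLb',(225,96),.063),('tipRb',(297.5,96),.063),('plateL',(227.5,69),.008),('plateR',(295.5,69),.008),('stub L',(239.5,50),.1744),('stubR',(280.5,50),.1744)]:
    w=plane(c,p,h)[:2];print(k,'along',((w-t)@u).round(4),'lat',((w-t)@n).round(4))
```

```text
tipL along 0.0988 lat 0.0282
tipR along 0.0987 lat -0.032
tipLb along 0.0868 lat 0.0286
tipRb along 0.0868 lat -0.0324
plateL along 0.1168 lat 0.0319
plateR along 0.1167 lat -0.0372
stub L along 0.0984 lat 0.0084
stubR along 0.0984 lat -0.0092
```

Call:
apply_moves --steps '[{"ax":0,"ay":0,"az":0,"dx":-1,"dy":1.6,"dz":6,"claw":0},{"ax":0,"ay":0,"az":0.1,"dx":0,"dy":0,"dz":14,"claw":0},{"ax":0,"ay":0,"az":0,"dx":0,"dy":0,"dz":18,"claw":0},{"ax":0,"ay":0,"az":0,"dx":0,"dy":0,"dz":18,"claw":0},{"ax":0,"ay":0,"az":0,"dx":0,"dy":0,"dz":16,"claw":0},{"ax":0,"ay":0,"az":0,"dx":0,"dy":0,"dz":10,"claw":0},{"ax":0,"ay":0,"az":0,"dx":0,"dy":0,"dz":3,"claw":0},{"ax":0,"ay":0,"az":0,"dx":0,"dy":0,"dz":0,"claw":0}]'

```text
clock: 13.65
ee_pos: [0.5719, -0.246, 0.0854]
orientation: [0.992, -0.124, 0.0, 0.0]
force: [-0.0, -0.3, -4.0]
width: 0.0157
```

Run:
```python
from h import *
s,c,im,d=wsave('w8');print(s['clock'],s['ee_pos'],s['orientation'],s['force'],s['moment'],s['width'])
i3,_=save('top','t8');i2,_=save('scene','s8')
b=cv2.resize(i3[110:280,310:430],None,fx=2.25,fy=2.25);e=cv2.resize(i2[100:240,90:240],None,fx=3,fy=3)[:384]
H=384;f=lambda x:cv2.copyMakeBorder(x,0,H-x.shape[0],0,0,0)
cv2.imwrite('pics/m8.png',cv2.convertScaleAbs(np.hstack([f(b),f(e)]),alpha=1.5)); cv2.imwrite('pics/w8b.png',im)
```

```text
13.65 [ 0.57186686 -0.24598226  0.08542522] [ 9.92328857e-01 -1.23625988e-01  2.18356295e-04  8.12849075e-05] [-0.03044641 -0.2557466  -4.02753103] [-0.02638864  0.00862852 -0.0587416 ] 0.015651002831952084
```

View pics/m8.png

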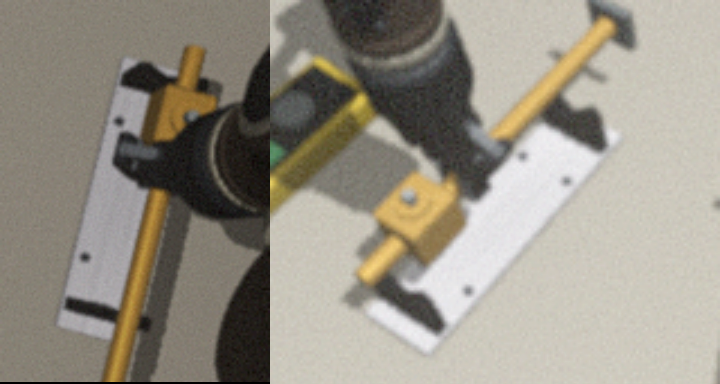

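View pics/w8b.png

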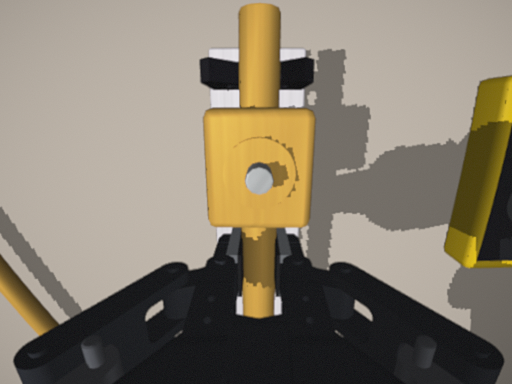

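Run:
```python
from h import *
s,c,im,d=wload('w8')
a=np.radians(-14.2);u=np.array([np.cos(a),np.sin(a)]);n=np.array([-u[1],u[0]]);t=s['ee_pos'][:2]
for k,p,h in[('tipL',(200,59),.063),('tipR',(313.5,59),.063),('tipLb',(200,85),.063),('tipRb',(313.5,85),.063),('plateL',(209,49),.008),('plateR',(304.5,49),.008),('stub L',(239.5,50),.0895),('stubR',(280.5,50),.0895)]:
    w=plane(c,p,h)[:2];print(k,'along',((w-t)@u).round(4),'lat',((w-t)@n).round(4))
```

```text
tipL along 0.1 lat 0.031
tipR along 0.0999 lat -0.0286
tipLb along 0.087 lat 0.0317
tipRb along 0.0869 lat -0.0291
plateL along 0.1172 lat 0.0355
plateR along 0.117 lat -0.0324
stub L along 0.0984 lat 0.0084
stubR along 0.0984 lat -0.0092
```

Call:
apply_moves --steps '[{"ax":0,"ay":0,"az":0,"dx":-1,"dy":-1.5,"dz":0,"claw":0},{"ax":0,"ay":0,"az":0,"dx":0,"dy":0,"dz":5,"claw":0},{"ax":0,"ay":0,"az":0,"dx":0,"dy":0,"dz":8,"claw":0},{"ax":0,"ay":0,"az":0,"dx":0,"dy":0,"dz":9,"claw":0},{"ax":0,"ay":0,"az":0,"dx":0,"dy":0,"dz":7,"claw":0},{"ax":0,"ay":0,"az":0,"dx":0,"dy":0,"dz":4,"claw":0},{"ax":0,"ay":0,"az":0,"dx":0,"dy":0,"dz":0,"claw":0},{"ax":0,"ay":0,"az":0,"dx":0,"dy":0,"dz":0,"claw":0}]'

```text
clock: 14.8
ee_pos: [0.5713, -0.2443, 0.0526]
orientation: [0.992, -0.124, 0.0, 0.0]
force: [1.1, -0.3, -5.2]
width: 0.016
```

Run:
```python
from h import *
s,c,im,d=wsave('w9');print(s['clock'],s['ee_pos'],s['orientation'],s['force'],s['moment'],s['width'])
i2,_=save('scene','s9')
e=cv2.resize(i2[100:230,90:240],None,fx=3,fy=3)[:384]
cv2.imwrite('pics/m9.png',np.hstack([im[:,150:380],cv2.convertScaleAbs(e,alpha=1.)]))
```

```text
14.8 [ 0.57129156 -0.24430961  0.05255082] [ 9.92326043e-01 -1.23648361e-01  3.09897811e-04  1.05776032e-04] [ 1.10085358 -0.25730017 -5.16838531] [ 0.01800436 -0.09087612 -0.00284558] 0.015958987545510304
```

View pics/m9.png

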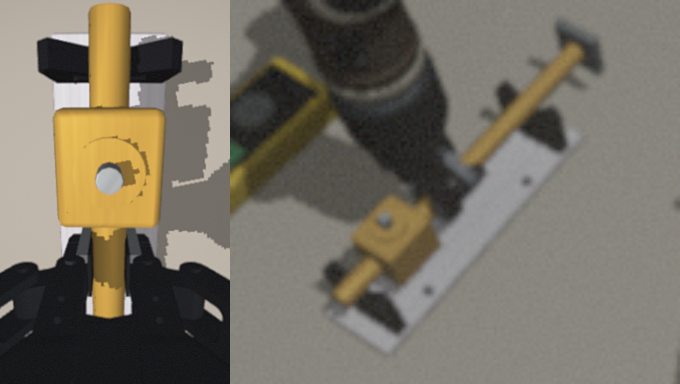

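Call:
apply_moves --steps '[{"ax":0,"ay":0,"az":0,"dx":0,"dy":0,"dz":2,"claw":0},{"ax":0,"ay":0,"az":0,"dx":0,"dy":0,"dz":1.5,"claw":0},{"ax":0,"ay":0,"az":0,"dx":0,"dy":0,"dz":1,"claw":0},{"ax":0,"ay":0,"az":0,"dx":0,"dy":0,"dz":1,"claw":0},{"ax":0,"ay":0,"az":0,"dx":0,"dy":0,"dz":0,"claw":0},{"ax":0,"ay":0,"az":0,"dx":0,"dy":0,"dz":0,"claw":0},{"ax":0,"ay":0,"az":0,"dx":0,"dy":0,"dz":0,"claw":0},{"ax":0,"ay":0,"az":0,"dx":0,"dy":0,"dz":0,"claw":0}]'

```text
clock: 15.9
ee_pos: [0.571, -0.2444, 0.0469]
orientation: [0.992, -0.124, 0.0, 0.0]
force: [-0.2, -1.3, -3.1]
width: 0.0157
```

Call:
apply_moves --steps '[{"ax":0,"ay":0,"az":0,"dx":0,"dy":0,"dz":0.5,"claw":0},{"ax":0,"ay":0,"az":0,"dx":0,"dy":0,"dz":0,"claw":0},{"ax":0,"ay":0,"az":0,"dx":0,"dy":0,"dz":0.5,"claw":0},{"ax":0,"ay":0,"az":0,"dx":0,"dy":0,"dz":0,"claw":0},{"ax":0,"ay":0,"az":0,"dx":0,"dy":0,"dz":0,"claw":0},{"ax":0,"ay":0,"az":0,"dx":0,"dy":0,"dz":0,"claw":0},{"ax":0,"ay":0,"az":0,"dx":0,"dy":0,"dz":0,"claw":0},{"ax":0,"ay":0,"az":0,"dx":0,"dy":0,"dz":0,"claw":0}]'

```text
clock: 16.9
ee_pos: [0.5711, -0.2445, 0.0466]
orientation: [0.992, -0.124, 0.0, 0.0]
force: [-4.5, -0.2, 5.7]
width: 0.0157
```

Run:
```python
from h import *
s,c,im,d=wsave('w10');print(s['clock'],s['ee_pos'],s['orientation'],s['force'],s['moment'],s['width'])
cv2.imwrite('pics/w10b.png',im)
a=np.radians(-14.2);u=np.array([np.cos(a),np.sin(a)]);n=np.array([-u[1],u[0]]);t=s['ee_pos'][:2]
P=[]
for v in range(0,384,1):
  for x in range(150,360,1):
    if d[v,x]>0: P.append(c['R'].T@(ray(c,(x,v))*d[v,x]-c['t']))
P=np.array(P);A=(P[:,:2]-t)@u;N=(P[:,:2]-t)@n
for lo,hi,a_,b_ in[(.028,.04,-.015,.015),(.055,.07,-.015,.015),(.03,.07,-.018,-.01),(.03,.07,.01,.018),(.08,.09,-.002,.002),(.1,.11,-.002,.002),(.08,.11,.022,.04),(.08,.11,-.04,-.022)]:
    m=(A>lo)&(A<hi)&(N>a_)&(N<b_)&(P[:,2]>.02);print(lo,a_,m.sum(),np.percentile(P[m,2],[20,50,90]).round(4),np.percentile(A[m],[2,98]).round(4))
```

```text
16.9 [ 0.57108029 -0.24450767  0.04662752] [ 9.92339330e-01 -1.23541828e-01  8.36813582e-05  2.54045282e-04] [-4.48566843 -0.19641304  5.70701941] [-0.15701796  0.70920243  0.03660578] 0.015746323770885765
0.028 -0.015 1888 [0.0721 0.0727 0.0755] [0.0282 0.0398]
0.055 -0.015 3175 [0.0721 0.0729 0.0758] [0.0553 0.0696]
0.03 -0.018 1959 [0.072  0.0726 0.0752] [0.031  0.0693]
0.03 0.01 1981 [0.0721 0.0726 0.0755] [0.0308 0.0693]
0.08 -0.002 257 [0.0585 0.0591 0.06  ] [0.0803 0.0897]
0.1 -0.002 270 [0.0585 0.0592 0.0601] [0.1003 0.1098]
0.08 0.022 987 [0.0506 0.0601 0.0628] [0.0902 0.1019]
0.08 -0.04 962 [0.0505 0.0602 0.0628] [0.0901 0.1019]
```

View pics/w10b.png

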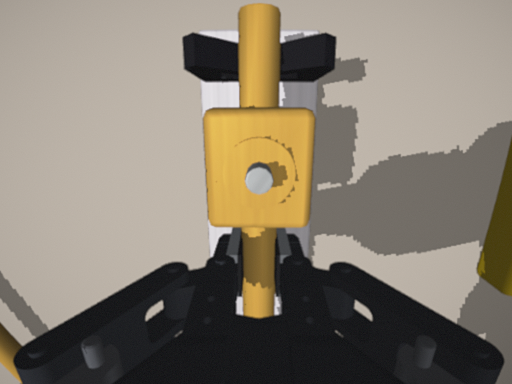

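Call:
apply_moves --squeeze 20 --steps '[{"ax":0,"ay":0,"az":0,"dx":0,"dy":0,"dz":0,"claw":0},{"ax":0,"ay":0,"az":0,"dx":0,"dy":0,"dz":0,"claw":0},{"ax":0,"ay":0,"az":0,"dx":0,"dy":0,"dz":0,"claw":20},{"ax":0,"ay":0,"az":0,"dx":0,"dy":0,"dz":0,"claw":24},{"ax":0,"ay":0,"az":0,"dx":0,"dy":0,"dz":0,"claw":28},{"ax":0,"ay":0,"az":0,"dx":0,"dy":0,"dz":0,"claw":34},{"ax":0,"ay":0,"az":0,"dx":0,"dy":0,"dz":0,"claw":45},{"ax":0,"ay":0,"az":0,"dx":0,"dy":0,"dz":0,"claw":60}]'

```text
clock: 17.95
ee_pos: [0.5711, -0.2441, 0.0457]
orientation: [0.992, -0.124, 0.0, -0.0]
force: [0.7, 0.0, 0.3]
width: 0.051
```

Call:
apply_moves --steps '[{"ax":0,"ay":0,"az":0,"dx":0,"dy":0,"dz":0,"claw":80},{"ax":0,"ay":0,"az":0,"dx":0,"dy":0,"dz":0,"claw":80},{"ax":0,"ay":0,"az":0,"dx":0,"dy":0,"dz":-4,"claw":80},{"ax":0,"ay":0,"az":0,"dx":0,"dy":0,"dz":-10,"claw":80},{"ax":0,"ay":0,"az":0,"dx":0,"dy":0,"dz":-20,"claw":80},{"ax":0,"ay":0,"az":0,"dx":0,"dy":0,"dz":-30,"claw":80},{"ax":0,"ay":0,"az":0,"dx":0,"dy":0,"dz":-40,"claw":80},{"ax":0,"ay":0,"az":0,"dx":0,"dy":0,"dz":-40,"claw":80}]'

```text
clock: 18.95
ee_pos: [0.5712, -0.2443, 0.1927]
orientation: [0.992, -0.124, 0.001, 0.0]
force: [0.5, 0.3, -0.2]
width: 0.0682
```

Call:
apply_moves --steps '[{"ax":0,"ay":0,"az":0,"dx":-20,"dy":0,"dz":-40,"claw":80},{"ax":0,"ay":0,"az":0,"dx":-30,"dy":0,"dz":-30,"claw":80},{"ax":0,"ay":0,"az":0,"dx":-30,"dy":0,"dz":-30,"claw":80},{"ax":0,"ay":0,"az":0,"dx":-20,"dy":0,"dz":-30,"claw":80},{"ax":0,"ay":0,"az":0,"dx":-10,"dy":0,"dz":-20,"claw":80},{"ax":0,"ay":0,"az":0,"dx":0,"dy":0,"dz":0,"claw":80},{"ax":0,"ay":0,"az":0,"dx":0,"dy":0,"dz":0,"claw":80},{"ax":0,"ay":0,"az":0,"dx":0,"dy":0,"dz":0,"claw":80}]'

```text
clock: 19.95
ee_pos: [0.4641, -0.2169, 0.3385]
orientation: [0.992, -0.124, -0.001, -0.0]
force: [0.3, -0.6, -0.2]
width: 0.0683
```

Run:
```python
from h import *
s,c,im,d=wsave('w11');print(s['clock'],s['ee_pos'],s['orientation'],s['force'],s['moment'],s['width'])
i2,_=save('scene','s11')
e=cv2.resize(i2[100:228,90:240],None,fx=3,fy=3)[:384]
cv2.imwrite('pics/m11.png',np.hstack([cv2.resize(im[0:192,180:350],None,fx=2,fy=2),e]))
a=np.radians(-14.2);u=np.array([np.cos(a),np.sin(a)]);n=np.array([-u[1],u[0]]);t=np.array([.5733,-.2451])
P=[]
for v in range(0,300):
  for x in range(170,360):
    if d[v,x]>0: P.append(c['R'].T@(ray(c,(x,v))*d[v,x]-c['t']))
P=np.array(P);A=(P[:,:2]-t)@u;N=(P[:,:2]-t)@n
for lo,hi,a_,b_ in[(.028,.04,-.015,.015),(.055,.07,-.015,.015),(.03,.07,-.018,-.01),(.03,.07,.01,.018),(.08,.09,-.002,.002),(.1,.11,-.002,.002),(-.1,-.02,-.002,.002),(-.17,-.13,-.002,.002)]:
    m=(A>lo)&(A<hi)&(N>a_)&(N<b_)&(P[:,2]>.02);print(lo,a_,m.sum(),np.percentile(P[m,2],[20,50,90]).round(4))
m=(P[:,2]>.065)&(abs(N)<.03);print('block along',np.percentile(A[m],[1,99]),'lat',np.percentile(N[m],[1,99]))
for q in (.04,-.01):
  pass
m=(P[:,2]>.052)&(A>.078);print('stub end',np.percentile(A[m&(abs(N)<.004)],99.5))
for l,h in((.085,.11),(-.13,-.11)):
  m=(P[:,2]>.045)&(abs(N)>.018)&(abs(N)<.04)&(A>l-.01)&(A<h+.01);print('rest',np.percentile(A[m],[2,98]),'lat',np.percentile(N[m],[1,99]))
```

```text
19.95 [ 0.46409269 -0.21690735  0.33852106] [ 9.92331676e-01 -1.23598686e-01 -9.98924604e-04 -4.60560789e-04] [ 0.28488811 -0.62319561 -0.18477366] [-0.04205523 -0.03108108  0.0208952 ] 0.06834167283436203
0.028 -0.015 214 [0.0719 0.073  0.076 ]
0.055 -0.015 246 [0.0719 0.0728 0.0757]
0.03 -0.018 189 [0.0717 0.0726 0.0754]
0.03 0.01 175 [0.0722 0.073  0.0752]
0.08 -0.002 23 [0.0584 0.0592 0.0603]
0.1 -0.002 24 [0.0587 0.0592 0.0598]
-0.1 -0.002 141 [0.0587 0.0593 0.0603]
-0.17 -0.002 47 [0.0586 0.0593 0.0602]
block along [-0.1962988   0.07077362] lat [-0.02943165  0.02862337]
stub end 0.11108263251654812
rest [0.08809884 0.1002166 ] lat [-0.03153737  0.03127026]
rest [-0.12259174 -0.10015832] lat [-0.03926536  0.039485  ]
```

View pics/m11.png

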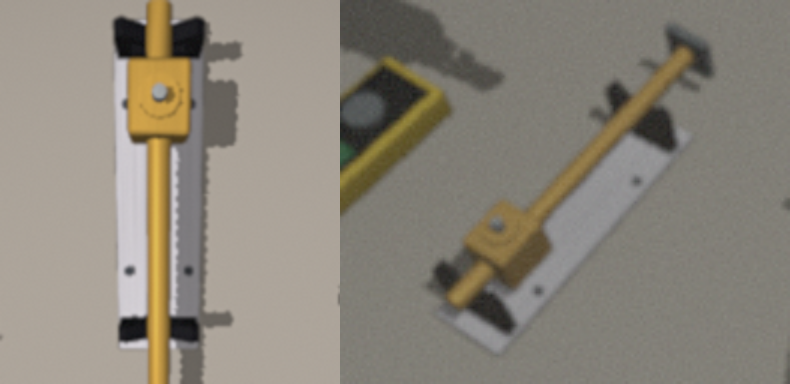

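Run:
```python
from h import *
i,_=get_image('top');a=np.load('pics/top1.npz')['im']
x=cv2.absdiff(i,a)[80:250,215:285].max(2);print('bystander diff',x.mean(),(x>40).sum())
s=read_state();print(s['clock'],s['force'],s['qvel'].round(3))
print(sign_off())
```

```text
bystander diff 4.087226890756303 0
20.1 [ 1.01410034  0.41440051 -0.43284856] [ 0.001 -0.004 -0.007 -0.002  0.002 -0.   ]
the job is handed in; nothing more can be done
None
```

I gripped the valve's pipe about 1 mm from its balance point, lifted it level, carried it to the test stand and lowered it into both V rests. Then I let go and backed off. The job was handed in at 20.1 s of the 48 s allowed.

**Last checks:**
- **Lift:** the stub and block read level to within about 0.3 mm while hanging. The valve weighs about 5 N.
- **Seating:** the top of the pipe read 59.2–59.3 mm above the bench at the stub, mid pipe and tail; 59 mm is expected when seated. The block's top face was level, with the spindle up.
- **Bystander and robot:** the plain pipe showed no change in the top picture. The arm was clear and its force reading was close to zero.

**Small disagreements:**
- **Along the pipe:** the valve may sit 1–2.5 mm toward the tail. The front rest still lies wholly under the stub.
- **Which rest is the front:** the two rests measured symmetric on the base plate. I took the far one as the front, because it matched the way the valve lay and the hole positions hint the same; nothing else confirmed it.
- **Gripper opening:** it read about 16 mm on the 18 mm pipe, but the grip held without slipping.

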